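# Pump up the pressure vessel

## Robot

A 6-joint arm with a two-finger parallel gripper is mounted at the origin on the work surface. World frame = base frame: x ahead of the robot, y to its left, z up, the work surface at z = 0. Lengths are in m, angles in rad, forces in N, time in s.
With the tool pointing down it reaches from about 0.3 to 0.875 m from the base axis. Payload 6.4 kg.
Tool frame: the origin (TCP) lies at the centre of the arm's flange, where the gripper is bolted on; the fingertips stand 173 mm ahead of it and the grasp point (between the pads) lies ctrl.grip_point_offset ahead of it (ctrl.grip_point_offset is the distance from the TCP to the grasp point, in m); z points along the fingers, y is the direction in which the jaws open and shut (so a half turn about z gives the same grasp; the last joint's range is limited). The gripper opens to 85 mm and grips with 20 to 120 N. Pads are 22 mm wide; open, the fingers measure 114 mm over their backs; the gripper's body (76 mm by 85 mm) begins 54 mm behind the grasp point. The pads swing forward as they close: fully open they stand 13 mm farther back than shut.
Start: joints at [-1.387, 0.181, 1.607, -0, 1.354, -0.206], TCP at [0.219, -0.532, 0.405] pointing down, gripper open.
Joint ranges: [-2.99, 2.99], [-0.89, 2.07], [0.3, 2.58], [-1.14, 4.28], [0, 2.63], [-3.12, 3.12]. Speed limits (rad/s): [2.57, 2.57, 3.01, 3.14, 3.14, 3.14].

## Interface

Orientations are given as a unit quaternion [w, x, y, z].
In Python, from bench import ctrl, cams, boxes_of, landmark_of gives the robot as it stands.
- The arm moves only by the shell command python3 -m handwheel 'ROWS'. ROWS is JSON, a list of rows, each an object with "offset": the shift along the tool's x, y, z in m, a list of three; "spin": the turn about the tool's z in degrees; "grip": the opening, from 0 (shut) to 1 (fully open). A call has 1 to 20 rows; each row is the pose to reach, as a shift and turn from the pose commanded when the call began, along the tool's axes at that moment; what a row does not reach only later rows make up. A row lasts 1/8 s, in which the tool goes at most 62.5 mm and 10.7 degrees, less where a joint would pass 70% of its speed; a pose out of reach is approached as far as the arm can. A call with a gripper value outside its range is refused whole. The fingers move at their own pace and stop on an object; the grip force is fixed at half the most. Time passes only in rows, so rows that repeat a pose let the fingers close. It gives the time, the measured TCP pose, the force and the opening at its end, in the units of the state.
- ctrl.get_obs(): the state, without advancing time (a new reading comes with each control period).
- cams.camera(name): name is "scene" or "side" or "wrist"; returns a dict with "color" (400x640x3 uint8, red, green, blue), "camera_matrix" (3x3 intrinsics, pixels), "distortion" ([k1, k2, p1, p2, k3] as OpenCV has them; the pictures are not rectified), "view" (4x4, takes a point from world to camera coordinates); the wrist camera has in their place "tool_from_camera" (4x4, takes a point from camera to tool coordinates, whose origin is the TCP and whose axes are the flange's). Camera axes: x right, y up, looking along -z (the intrinsics and any distortion apply to the point x, -y, -z); pixel columns grow to the right and rows downward; lengths in m; the calibration is good to about 2 mm. A picture is of the moment at which its call begins: read the wrist's pose just before it. There is no depth.
- ctrl.hand_in(): hands the job in, once; it reports no verdict.
Trained networks look in a picture, given as the dict that the camera call returned (one of the last four; its "shot" number tells which), for a name from the list of things; names that differ only in an ending like _2 or _b are one class to them, and where a whole thing is asked for, a point or a joint stands for the part that bears it (a point fixed in the world has none). Each returns a list of dicts, best first, with "confidence" (0 to 1); they miss things now and then, are a little off and sometimes report something else, mostly with a low value. They report only what shows in the picture. A call takes as long as a camera call. They do not tell look-alikes from the thing itself.
- boxes_of(picture, thing): "uv" ([column, row] in pixels, amid what is visible of it).
- landmark_of(picture, thing): "uv" ([column, row] in pixels: a listed point, or the origin of a listed thing).
The state is a dict: "time_s": time; "q": joint angles; "dq": joint speeds; "joint_efforts": joint torques, N m; "eef_pos": TCP position; "eef_rot": TCP orientation; "wrist_force": force on the tool from outside, world axes, zero at the start; "torque": the same for the moment, N m; "opening": opening from 0.0 (shut) to 1.0 (fully open).
Only numpy, scipy, OpenCV 4.12 (cv2) and the standard library are available. Lean on these libraries where they do the work, as an engineer would, in place of code of your own. Each camera call takes 0.05 s, during which the arm holds its last target.

## Task

Pump up the steel pressure vessel on the bench: press its wide black plunger all the way down with the fingertips and let it come all the way up, again and again, until the thin indicator pin beside it has popped fully out, with the dark ring round the pin clear above its collar; then let the plunger come back up. Do not touch the pin, do not press the small vent button, and leave the bottle, tube and tip box where they stand.

Things in the scene. Friction and masses are not known exactly. Their poses are not given: they have to be found in the camera images.
- vessel: Squat round stainless steel pressure vessel, fixed to the bench, 204 mm across its lid; flat lid top 107 mm above the bench. Origin: centre of its underside, on the bench; z up. On the lid, in the vessel's frame (x, y in mm): plunger at (0, -40), indicator pin at (35, 45), vent button at (-45, 40). A short outlet stub sticks out of the +y side, 40 mm up.
- plunger_top (a point): Centre of the top face of the plunger's flat black round cap (40 mm across, 14 mm thick, on a 14 mm steel stem). At rest it is 157 mm above the bench, 50 mm above the lid. It goes straight down 22 mm to its stop and is driven up again by its spring. This point moves with the plunger.
- plunger (a joint): How far the plunger is pressed, m: 0 = fully up, 0.022 = fully down at its stop. Spring 3 N at the top, 7 N at the bottom; while it pumps, the pin adds about 3 N, so about 11 N in all. A next stroke takes hold only if the plunger came up to within 2 mm of the top. More strokes after the pin is fully out do nothing.
- pin_top (a point): Centre of the top of the indicator pin. Pushed in, it is 2 mm above its collar, 119 mm above the bench; it starts anywhere from 0 to 14 mm higher than that; fully out it is about 34 mm above the collar, 151 mm above the bench (counts from 148 mm). A dark ring 3 mm wide round the pin, 28 to 31 mm below its top, shows above the collar only when it is fully out.
- pin: The indicator pin, a steel rod 16 mm across that rises straight up out of a low dark collar (30 mm across, 10 mm high) on the lid. Origin on its axis, inside the vessel, 79 mm below its top. Each full stroke of the plunger brings it out about 6 mm (the first may give less), on the way down; it stays there between strokes. Three to five full strokes are needed. Not to be touched.
- vent_top (a point): Centre of the top of the vent button, a small steel push button 14 mm across, 16 mm high above the lid (123 mm above the bench), in a low dark seat. To be left alone.
- vent (a joint): How far the vent button is pressed, m: 0 = up, 0.005 = down.
- bottle: Bystander: amber glass bottle with white cap, 58 mm across, 100 mm high, loose, upright. Origin: centre of its underside.
- tube: Bystander: white plastic sample tube with a blue cap, 37 mm across, 113 mm high, loose, upright. Origin: centre of its underside.
- tipbox: Bystander: box with a blue lid, 82 x 122 x 65 mm, loose. Origin: centre of its underside.
Things that resemble listed ones, but are neither listed nor needed, are in the scene too. Of the things like the vessel, leave any that is turquoise; of the rest the larger one is meant.

How it is judged:
By the outcome, as a careful person would: the job done as asked, in the order asked, and still so for the second after the job is handed in, with the robot touching nothing.
It also fails if it takes over 48 s, if anything falls off the work surface, if the arm or the gripper's body presses on something with over 40 N, if the wrist force passes 120 N, or if a joint passes its speed limit or range.

## Working session

There is one attempt and no reset: what is moved stays moved. The work goes in short steps, Python scripts to look and compute and a shell command to move; the robot and the scene stay as the last step left them, time stands still between calls to the robot, and variables do not carry over. Pictures are saved under pics/ and viewed, and the job is handed in when it is done.

```bash
mkdir -p pics; cat > h.py <<'E'
import numpy as np, cv2, json
from bench import ctrl, cams, boxes_of, landmark_of
E
python3 - <<'E'
from h import *
o=ctrl.get_obs(); print(o['time_s'],o['eef_pos'],o['eef_rot'],o['wrist_force'],ctrl.grip_point_offset)
for n in ['scene','side','wrist']:
    p=cams.camera(n); cv2.imwrite(f'pics/a_{n}.png',p['color'][:,:,::-1])
    print(n,p['shot'],p['camera_matrix'],p['distortion'],p.get('view',p.get('tool_from_camera')))
    for t in ['vessel','bottle','tube','tipbox','pin']:
        print(t,[(np.round(d['uv']),round(d['confidence'],2)) for d in boxes_of(p,t)[:4]])
    for t in ['vessel','plunger_top','pin_top','vent_top']:
        print('L',t,[(np.round(d['uv'],1),round(d['confidence'],2)) for d in landmark_of(p,t)[:4]])
print(ctrl.get_obs()['time_s'])
E
```

```text
0.0 [ 0.21845742 -0.53161116  0.40377188] [-8.76079086e-04  9.81072055e-01  1.93641048e-01  6.03372098e-06] [ 0.09955922  1.14690117 -0.36182079] 0.1547
scene 1 [[487.00363923   0.         323.39512081]
 [  0.         487.00363923 195.1069223 ]
 [  0.           0.           1.        ]] [-0.09849087  0.          0.          0.          0.        ] [[ 0.84408318  0.53606424 -0.01259857 -0.52289564]
 [-0.42694122  0.68610273  0.58905368  0.15249031]
 [ 0.32441453 -0.49183145  0.80799569 -1.36777112]
 [ 0.          0.          0.          1.        ]]
vessel [(array([266., 259.]), 0.95), (array([201., 206.]), 0.87), (array([407., 270.]), 0.73)]
bottle [(array([294., 191.]), 0.65)]
tube [(array([195., 294.]), 0.79)]
tipbox [(array([248., 367.]), 0.83)]
pin [(array([293., 195.]), 0.54)]
L vessel [(array([207. , 215.9]), 0.91), (array([402.8, 283.9]), 0.75), (array([270.1, 275.9]), 0.72)]
L plunger_top [(array([403.3, 267.1]), 0.84), (array([193.5, 196.9]), 0.68)]
L pin_top [(array([427.1, 246.1]), 0.41), (array([287. , 234.4]), 0.38)]
L vent_top [(array([256.8, 222.3]), 0.52), (array([393
[... 1011 characters left out ...]
([339.4, 156.7]), 0.39)]
L vent_top [(array([239.7, 167.2]), 0.54), (array([461.4, 227.8]), 0.39), (array([374.5, 171.4]), 0.36)]
wrist 3 [[316.74183831   0.         319.13258135]
 [  0.         316.74183831 205.10584882]
 [  0.           0.           1.        ]] [-0.04342256  0.          0.          0.          0.        ] [[-3.15913973e-04  9.52963908e-01  3.03083637e-01  7.77134877e-02]
 [ 9.99999899e-01  2.04535366e-04  3.99226830e-04  3.87660459e-04]
 [ 3.18457437e-04  3.03083733e-01 -9.52963876e-01  3.01157606e-02]
 [ 0.00000000e+00  0.00000000e+00  0.00000000e+00  1.00000000e+00]]
vessel []
bottle []
tube []
tipbox []
pin []
L vessel []
L plunger_top []
L pin_top []
L vent_top []
1.5
```

View pics/a_scene.png

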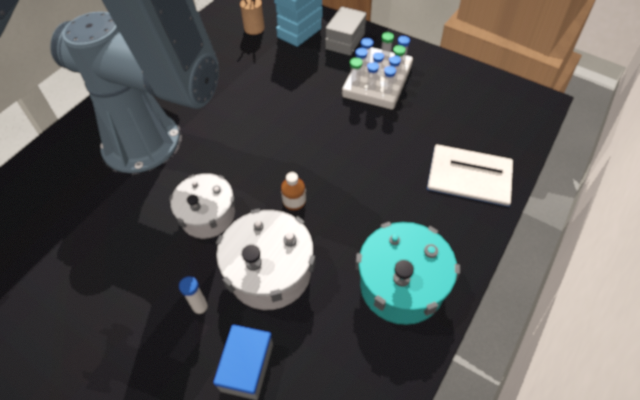

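View pics/a_side.png

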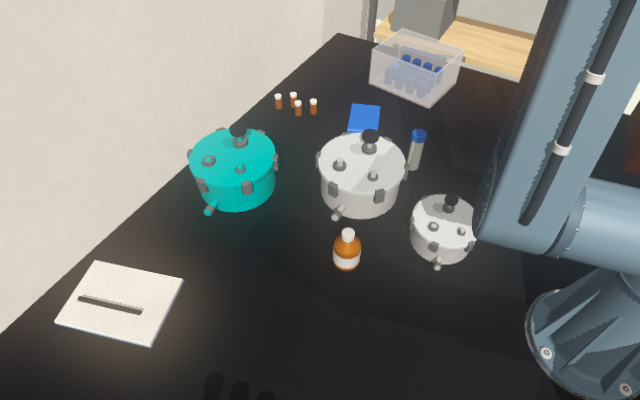

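```bash
python3 - <<'E'
import cv2,numpy as np
a=cv2.imread('pics/a_scene.png')[200:310,210:320]; b=cv2.imread('pics/a_side.png')[115:225,305:415]
cv2.imwrite('pics/z.png',np.hstack([cv2.resize(x,(400,400),interpolation=cv2.INTER_CUBIC) for x in(a,b)]))
E
```

```text
(no output)
```

View pics/z.png

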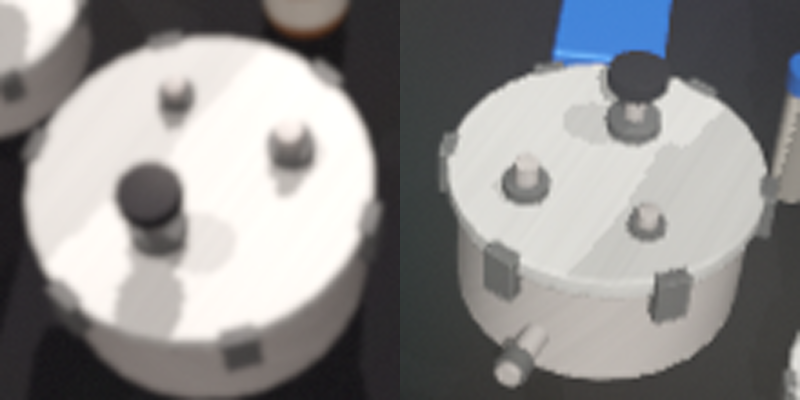

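```bash
cat >> h.py <<'E'
S=dict(K=np.array([[487.00363923,0,323.39512081],[0,487.00363923,195.1069223],[0,0,1]]),d=np.array([-0.09849087,0,0,0,0]),V=np.array([[0.84408318,0.53606424,-0.01259857,-0.52289564],[-0.42694122,0.68610273,0.58905368,0.15249031],[0.32441453,-0.49183145,0.80799569,-1.36777112],[0,0,0,1]]))
D=dict(K=np.array([[420.75878545,0,320.40109177],[0,420.75878545,203.12254031],[0,0,1]]),d=np.array([-0.04627984,0,0,0,0]),V=np.array([[-8.68633183e-01,-4.95455359e-01,6.17700761e-04,5.11229279e-01],[3.72136907e-01,-6.51606969e-01,6.61001120e-01,-2.65983001e-01],[-3.27094049e-01,5.74397376e-01,7.50384660e-01,-7.90539056e-01],[0,0,0,1]]))
def proj(c,P):
    P=np.atleast_2d(P); X=P@c['V'][:3,:3].T+c['V'][:3,3]; X=X*[1,-1,-1]
    return cv2.projectPoints(X.reshape(-1,1,3),np.zeros(3),np.zeros(3),c['K'],c['d'])[0].reshape(-1,2)
E
python3 - <<'E'
from h import *
from scipy.optimize import least_squares
obs={'S':[(251.2,251.7),(289.8,236.3),(257.9,223.4)],'D':[(370.5,134.8),(339.7,158.2),(373.2,171.7)]}
def pts(p):
    x,y,a,h=p; L=np.array([[0,-.04],[.035,.045],[-.045,.04]]); R=np.array([[np.cos(a),-np.sin(a)],[np.sin(a),np.cos(a)]])
    return np.c_[L@R.T+[x,y],[.157,h,.123]]
def f(p): return np.r_[(proj(S,pts(p))-obs['S']).ravel(),(proj(D,pts(p))-obs['D']).ravel()]
best=min((least_squares(f,[.5,-.3,a,.125]) for a in np.arange(-3,3.1,1)),key=lambda r:r.cost)
print(best.x,best.fun.round(1),pts(best.x).round(4), (np.hypot(*pts(best.x)[0,:2])))
# plunger triangulation free
g=least_squares(lambda P:np.r_[(proj(S,P)[0]-obs['S'][0]),(proj(D,P)[0]-obs['D'][0])],[.5,-.3,.15]);print(g.x,g.fun)
# bystanders
for n,u,v in [('tube',(190,285),(418,134)),('tip',(245,350),(365,112)),('bot',(292,178),(347,233))]:
    g=least_squares(lambda P:np.r_[(proj(S,P)[0]-u),(proj(D,P)[0]-v)],[.5,-.3,.1]);print(n,g.x,g.fun)
from scipy.spatial.transform import Rotation as Ro
o=ctrl.get_obs();q=o['eef_rot'];print(o['eef_pos'],Ro.from_quat([q[1],q[2],q[3],q[0]]).as_matrix().round(4))
E
```

```text
[ 0.55821724 -0.13521848  0.01306227  0.13009919] [-1.2  0.1 -0.7 -0.7 -0.4 -0.8 -0.6 -1.9 -0.9  0.5 -1.   0.1] [[ 0.5587 -0.1752  0.157 ]
 [ 0.5926 -0.0898  0.1301]
 [ 0.5127 -0.0958  0.123 ]] 0.5855684339019714
[ 0.5576515  -0.172836    0.15328303] [-0.63220729 -0.08453029 -0.71182314  0.10444225]
tube [ 0.47765693 -0.28546963  0.10826305] [-0.64089229 -0.14867434 -0.76224482  0.1685624 ]
tip [ 0.64566072 -0.32831992  0.08410111] [-1.80028974 -0.21493924 -2.4900795   0.35099072]
bot [0.49230137 0.06178865 0.09532802] [-0.21709337 -0.01425727 -0.18228826  0.01726678]
[ 0.21851312 -0.53188505  0.4047029 ] [[ 9.25e-01  3.80e-01  0.00e+00]
 [ 3.80e-01 -9.25e-01 -1.00e-04]
 [-0.00e+00  1.00e-04 -1.00e+00]]
```

```bash
python3 -m handwheel '[{"offset":[0.02,-0.01,0],"spin":0,"grip":0},{"offset":[0.06,-0.027,0],"spin":0,"grip":0},{"offset":[0.11,-0.05,0],"spin":0,"grip":0},{"offset":[0.16,-0.072,0],"spin":0,"grip":0},{"offset":[0.21,-0.094,0],"spin":0,"grip":0},{"offset":[0.26,-0.117,0],"spin":0,"grip":0},{"offset":[0.31,-0.139,0],"spin":0,"grip":0},{"offset":[0.36,-0.162,0],"spin":0,"grip":0},{"offset":[0.41,-0.184,0],"spin":0,"grip":0},{"offset":[0.44,-0.198,0.01],"spin":0,"grip":0},{"offset":[0.45,-0.202,0.03],"spin":0,"grip":0},{"offset":[0.45,-0.202,0.045],"spin":0,"grip":0},{"offset":[0.45,-0.202,0.045],"spin":0,"grip":0},{"offset":[0.45,-0.202,0.045],"spin":0,"grip":0}]'
cat >> h.py <<'E'
def snap(tag,crop=True):
    im=[]
    for n,(r,c) in {'scene':(170,190),'side':(95,290)}.items():
        a=cams.camera(n)['color'][:,:,::-1][r:r+150,c:c+150]; im.append(cv2.resize(a,(400,400),interpolation=cv2.INTER_CUBIC))
    cv2.imwrite(f'pics/{tag}.png',np.hstack(im))
E
python3 - <<'E'
from h import *
snap('b'); o=ctrl.get_obs(); print(o['time_s'],o['eef_pos'],o['opening'],o['wrist_force'])
cv2.imwrite('pics/bw.png',cams.camera('wrist')['color'][:,:,::-1])
E
```

```text
time_s: 3.25
eef_pos: [0.5576, -0.1751, 0.36]
eef_rot: [0.0, 0.981, 0.193, 0.0]
wrist_force: [0.2, -0.0, 0.1]
opening: 0.003
3.35 [ 0.55781942 -0.17498307  0.36052132] -0.0033365515251018293 [-0.6023162  -0.11262504  0.77504841]
```

View pics/b.png

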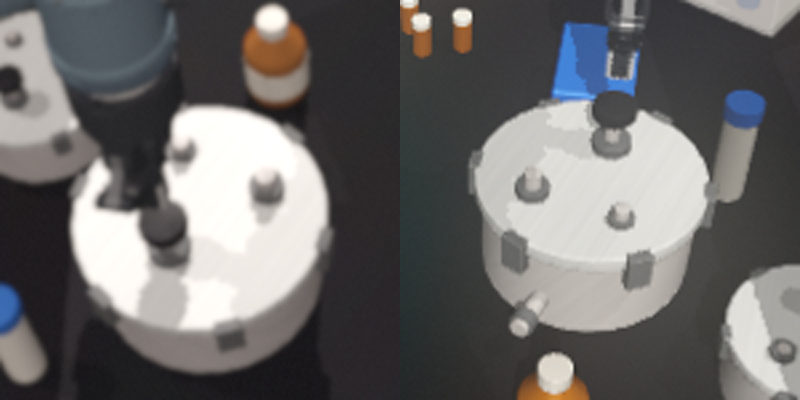

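View pics/bw.png

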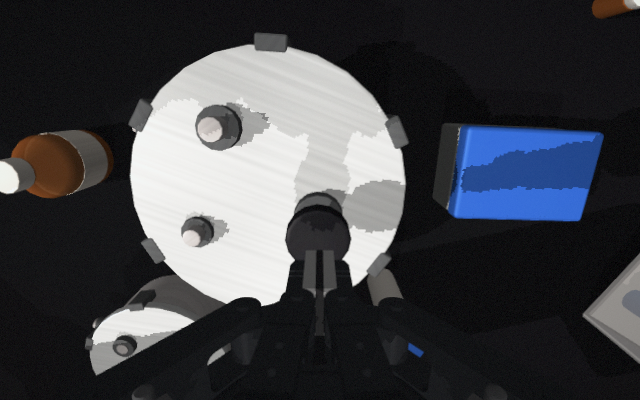

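```bash
python3 - <<'E'
import numpy as np
T=np.array([[-3.15913973e-04,9.52963908e-01,3.03083637e-01,7.77134877e-02],[9.99999899e-01,2.04535366e-04,3.99226830e-04,3.87660459e-04],[3.18457437e-04,3.03083733e-01,-9.52963876e-01,3.01157606e-02],[0,0,0,1]])
for P in [(0,0,.173),(0,0,.203),(0.01,0,.203),(0,0.01,.203)]:
    X=np.linalg.inv(T)@[*P,1]; print(P,319+316.7*X[0]/-X[2],205+316.7*-X[1]/-X[2])
E
```

```text
(0, 0, 0.173) 318.37022395733726 265.97812999492606
(0, 0, 0.203) 318.4819051986702 241.42824621332286
(0.01, 0, 0.203) 318.46802985651345 225.73470020488745
(0, 0.01, 0.203) 335.3005945266761 241.42557852304913
```

```bash
python3 -m handwheel '[{"offset":[0.003,0,0.015],"spin":0,"grip":0},{"offset":[0.003,0,0.028],"spin":0,"grip":0},{"offset":[0.003,0,0.034],"spin":0,"grip":0},{"offset":[0.003,0,0.040],"spin":0,"grip":0},{"offset":[0.003,0,0.045],"spin":0,"grip":0},{"offset":[0.003,0,0.050],"spin":0,"grip":0},{"offset":[0.003,0,0.053],"spin":0,"grip":0},{"offset":[0.003,0,0.053],"spin":0,"grip":0},{"offset":[0.003,0,0.053],"spin":0,"grip":0}]'
python3 - <<'E'
from h import *
snap('c'); o=ctrl.get_obs(); print(o['time_s'],o['eef_pos'],o['wrist_force'])
E
```

```text
time_s: 4.53
eef_pos: [0.5607, -0.1727, 0.3084]
eef_rot: [0.0, 0.981, 0.194, -0.0]
wrist_force: [-7.3, 2.0, 14.6]
opening: 0.0
4.625 [ 0.56070809 -0.17272007  0.30836129] [-7.14994858  2.97702029 15.14597678]
```

View pics/c.png

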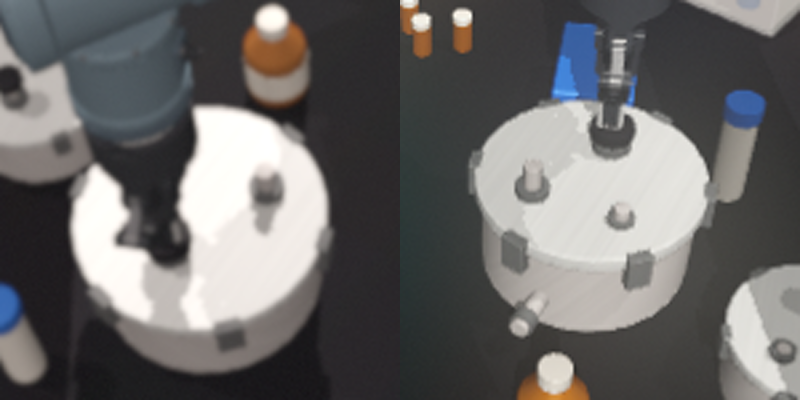

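```bash
python3 -m handwheel '[{"offset":[0,0,0.001],"spin":0,"grip":0},{"offset":[0,0,0.002],"spin":0,"grip":0},{"offset":[0,0,-0.010],"spin":0,"grip":0},{"offset":[0,0,-0.022],"spin":0,"grip":0},{"offset":[0,0,-0.032],"spin":0,"grip":0},{"offset":[0,0,-0.032],"spin":0,"grip":0},{"offset":[0,0,-0.032],"spin":0,"grip":0},{"offset":[0,0,-0.022],"spin":0,"grip":0},{"offset":[0,0,-0.015],"spin":0,"grip":0},{"offset":[0,0,-0.008],"spin":0,"grip":0},{"offset":[0,0,-0.003],"spin":0,"grip":0},{"offset":[0,0,0.002],"spin":0,"grip":0},{"offset":[0,0,0.002],"spin":0,"grip":0},{"offset":[0,0,0.002],"spin":0,"grip":0}]'
python3 - <<'E'
from h import *
snap('d'); o=ctrl.get_obs(); print(o['time_s'],o['eef_pos'],o['wrist_force'])
E
```

```text
time_s: 6.38
eef_pos: [0.5612, -0.173, 0.3083]
eef_rot: [0.001, 0.981, 0.194, 0.001]
wrist_force: [-9.4, 4.6, 27.1]
opening: -0.001
6.475 [ 0.56115342 -0.17296317  0.30823988] [-8.66706389  3.73615197 27.65859809]
```

View pics/d.png

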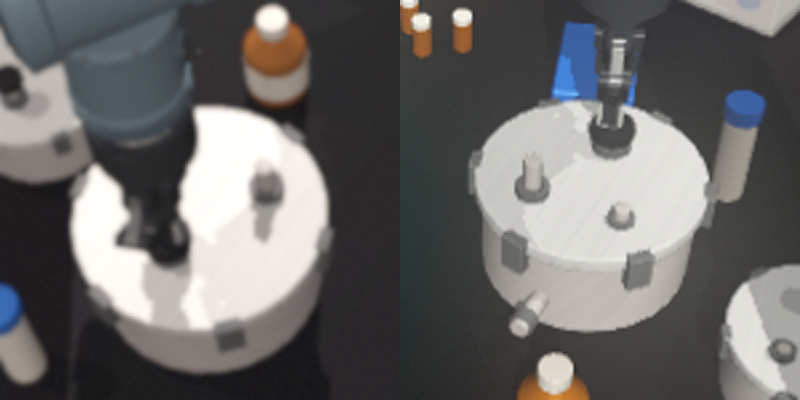

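Force jumped to 27 N with no further travel, so the plunger is on its stop; the pin keeps rising (side image top at 532,155). Next stroke, same pattern.

```bash
python3 -m handwheel '[{"offset":[0,0,-0.012],"spin":0,"grip":0},{"offset":[0,0,-0.024],"spin":0,"grip":0},{"offset":[0,0,-0.034],"spin":0,"grip":0},{"offset":[0,0,-0.034],"spin":0,"grip":0},{"offset":[0,0,-0.034],"spin":0,"grip":0},{"offset":[0,0,-0.024],"spin":0,"grip":0},{"offset":[0,0,-0.017],"spin":0,"grip":0},{"offset":[0,0,-0.010],"spin":0,"grip":0},{"offset":[0,0,-0.005],"spin":0,"grip":0},{"offset":[0,0,0],"spin":0,"grip":0},{"offset":[0,0,0],"spin":0,"grip":0},{"offset":[0,0,0],"spin":0,"grip":0}]'
python3 - <<'E'
from h import *
snap('e'); o=ctrl.get_obs(); print(o['time_s'],o['eef_pos'],o['wrist_force'])
E
```

```text
time_s: 7.98
eef_pos: [0.5611, -0.1729, 0.3083]
eef_rot: [0.001, 0.981, 0.194, 0.0]
wrist_force: [-9.7, 4.3, 28.5]
opening: -0.002
8.075 [ 0.56108622 -0.17296983  0.3082758 ] [-10.43570346   4.5944813   27.48302207]
```

View pics/e.png

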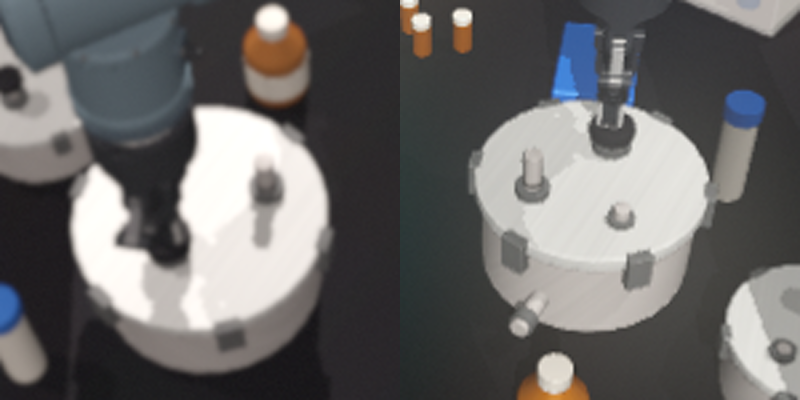

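```bash
python3 -m handwheel '[{"offset":[0,0,-0.012],"spin":0,"grip":0},{"offset":[0,0,-0.024],"spin":0,"grip":0},{"offset":[0,0,-0.034],"spin":0,"grip":0},{"offset":[0,0,-0.034],"spin":0,"grip":0},{"offset":[0,0,-0.034],"spin":0,"grip":0},{"offset":[0,0,-0.024],"spin":0,"grip":0},{"offset":[0,0,-0.017],"spin":0,"grip":0},{"offset":[0,0,-0.010],"spin":0,"grip":0},{"offset":[0,0,-0.005],"spin":0,"grip":0},{"offset":[0,0,0],"spin":0,"grip":0},{"offset":[0,0,0],"spin":0,"grip":0},{"offset":[0,0,0],"spin":0,"grip":0}]'
python3 - <<'E'
from h import *
snap('f'); o=ctrl.get_obs(); print(o['time_s'],o['eef_pos'],o['wrist_force'])
E
```

```text
time_s: 9.57
eef_pos: [0.5611, -0.173, 0.3082]
eef_rot: [0.001, 0.981, 0.194, 0.0]
wrist_force: [-9.9, 4.0, 27.0]
opening: -0.001
9.675 [ 0.56109065 -0.1729379   0.30827464] [-9.95076334  3.90435717 26.80087437]
```

View pics/f.png

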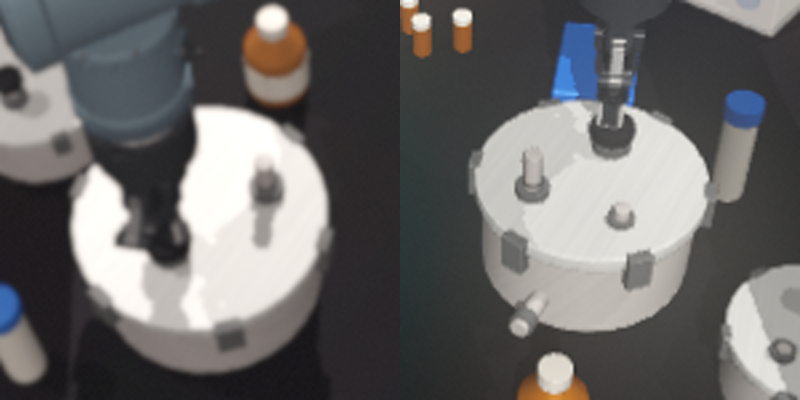

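```bash
python3 - <<'E'
from h import *
for h in [.125,.13,.136,.142,.148,.151]:
    P=[.5926,-.0898,h]; s=proj(S,P)[0]; d=proj(D,P)[0]; print(h,((s-[190,170])/.375).round(),((d-[290,95])/.375).round()+[400,0])
a,b=[cv2.imread(f'pics/{t}.png').astype(int)[130:220,500:570] for t in 'ef']; print(abs(a-b).max(), cv2.imread('pics/d.png')[130:200,532].mean(1).round().tolist(),cv2.imread('pics/e.png')[130:200,532].mean(1).round().tolist(),cv2.imread('pics/f.png')[130:200,532].mean(1).round().tolist(),sep='\n')
E
python3 -m handwheel '[{"offset":[0,0,-0.012],"spin":0,"grip":0},{"offset":[0,0,-0.024],"spin":0,"grip":0},{"offset":[0,0,-0.036],"spin":0,"grip":0},{"offset":[0,0,-0.045],"spin":0,"grip":0},{"offset":[0,0,-0.045],"spin":0,"grip":0},{"offset":[0,0,-0.045],"spin":0,"grip":0}]'
python3 - <<'E'
from h import *
snap('g'); o=ctrl.get_obs(); print(o['time_s'],o['eef_pos'],o['wrist_force'])
E
```

```text
0.125 [265. 178.] [530. 174.]
0.13 [264. 175.] [530. 170.]
0.136 [264. 171.] [530. 165.]
0.142 [263. 167.] [531. 159.]
0.148 [263. 163.] [531. 154.]
0.151 [262. 161.] [531. 151.]
18
[202.0, 202.0, 202.0, 201.0, 201.0, 201.0, 200.0, 200.0, 200.0, 201.0, 201.0, 201.0, 201.0, 201.0, 201.0, 201.0, 201.0, 201.0, 201.0, 201.0, 199.0, 196.0, 193.0, 189.0, 184.0, 181.0, 180.0, 182.0, 184.0, 186.0, 187.0, 188.0, 190.0, 190.0, 191.0, 192.0, 191.0, 188.0, 184.0, 181.0, 181.0, 181.0, 182.0, 182.0, 182.0, 182.0, 182.0, 182.0, 182.0, 182.0, 183.0, 183.0, 183.0, 183.0, 184.0, 182.0, 182.0, 180.0, 171.0, 162.0, 149.0, 135.0, 124.0, 115.0, 114.0, 117.0, 117.0, 116.0, 115.0, 113.0]
[202.0, 201.0, 201.0, 201.0, 201.0, 201.0, 200.0, 200.0, 200.0, 201.0, 201.0, 202.0, 202.0, 202.0, 201.0, 198.0, 196.0, 192.0, 188.0, 184.0, 182.0, 182.0, 184.0, 186.0, 187.0, 187.0, 188.0, 190.0, 191.0, 192.0, 192.0, 190.0, 187.0, 183.0, 181.0, 181.0, 182.0, 182.0, 182.0, 182.0, 182.0, 182.0, 182.0, 182.0, 182.0, 182.0, 181.0, 181.0, 182.0, 183.0, 182.0, 181.0, 176.0, 163.0, 149.0, 135.0, 126.0, 123.0, 129.0, 144.0, 153.0, 146.0, 129.0, 115.0, 114.0, 117.0, 117.0, 115.0, 114.0, 112.0]
[202.0, 202.0, 202.0, 201.0, 201.0, 201.0, 201.0, 201.0, 201.0, 201.0, 201.0, 202.0, 201.0, 200.0, 199.0, 194.0, 188.0, 182.0, 179.0, 179.0, 182.0, 183.0, 185.0, 186.0, 187.0, 187.0, 188.0, 190.0, 191.0, 192.0, 192.0, 190.0, 187.0, 183.0, 181.0, 181.0, 181.0, 182.0, 182.0, 182.0, 182.0, 182.0, 182.0, 182.0, 182.0, 182.0, 182.0, 182.0, 183.0, 184.0, 182.0, 181.0, 176.0, 165.0, 155.0, 144.0, 135.0, 133.0, 136.0, 148.0, 154.0, 145.0, 128.0, 115.0, 114.0, 117.0, 117.0, 116.0, 115.0, 113.0]
time_s: 10.42
eef_pos: [0.5605, -0.1728, 0.349]
eef_rot: [-0.0, 0.981, 0.194, -0.0]
wrist_force: [-0.1, 0.4, -0.4]
opening: -0.001
10.525 [ 0.5605549  -0.17276475  0.34895667] [ 0.75266899 -0.10374826  0.19530986]
```

View pics/g.png

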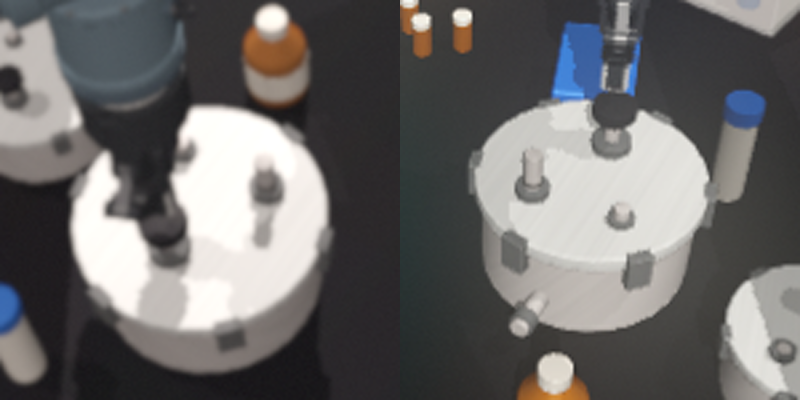

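```bash
python3 - <<'E'
from h import *
p=cams.camera('side'); c=p['color'][135:180,320:360,::-1]; cv2.imwrite('pics/h1.png',cv2.resize(c,(533,600),interpolation=cv2.INTER_NEAREST))
p=cams.camera('wrist'); cv2.imwrite('pics/h2.png',p['color'][:,:,::-1])
E
```

```text
(no output)
```

View pics/h1.png

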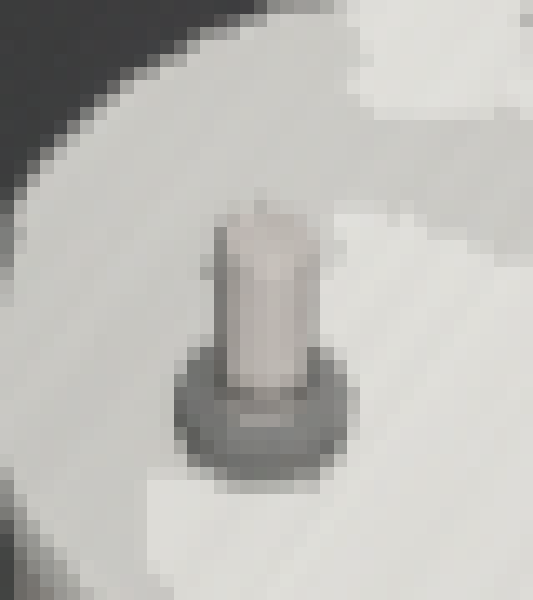

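View pics/h2.png

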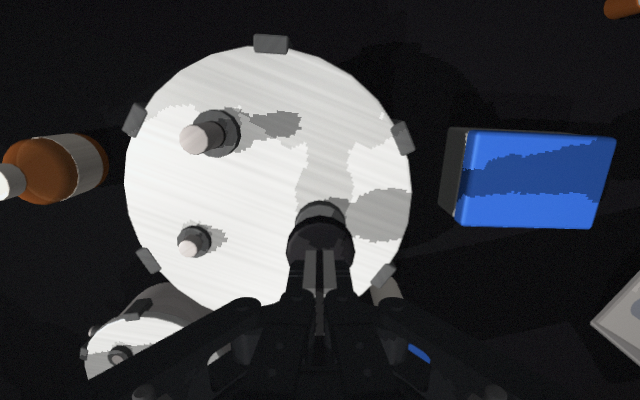

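The side picture shows the dark ring with a sliver of steel below it, above the collar. The last stroke also gave no further rise, so the pin is fully out. I'll retreat and hand in.

```bash
python3 -m handwheel '[{"offset":[0,0,-0.02],"spin":0,"grip":0},{"offset":[0,0,-0.05],"spin":0,"grip":0},{"offset":[0,0,-0.08],"spin":0,"grip":0},{"offset":[0,0,-0.08],"spin":0,"grip":0},{"offset":[0,0,-0.08],"spin":0,"grip":0},{"offset":[0,0,-0.08],"spin":0,"grip":0}]'
python3 - <<'E'
from h import *
snap('i'); o=ctrl.get_obs(); print(o['time_s'],o['eef_pos'],o['wrist_force'])
E
```

```text
time_s: 11.38
eef_pos: [0.5604, -0.1727, 0.428]
eef_rot: [-0.001, 0.981, 0.194, -0.001]
wrist_force: [0.7, -0.2, -0.0]
opening: 0.003
11.475 [ 0.56056295 -0.17279326  0.42833676] [-0.73254824 -0.50796485  0.11806023]
```

View pics/i.png

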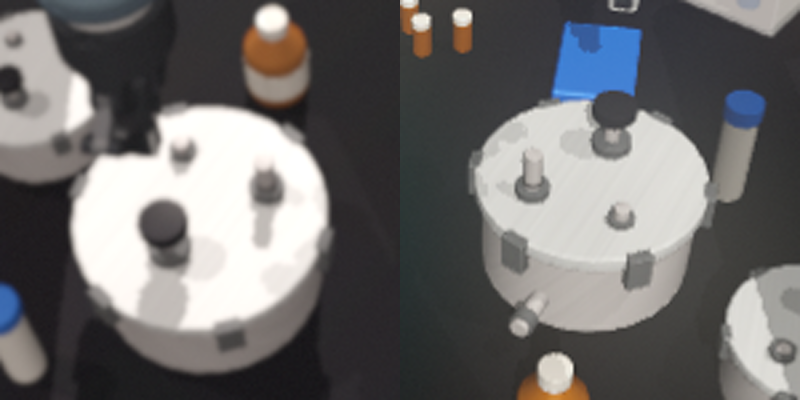

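The plunger is up, the pin is out, and the bottle, tube and tip box haven't moved.

```bash
python3 -c "
from bench import ctrl
ctrl.hand_in()"
```

```text
the job is handed in; nothing more can be done
```

The job is handed in: I pumped up the larger steel vessel with shut fingertips, using four full strokes, and the indicator pin is fully out. The last move ended at about 11.5 s, against the 48 s limit.

- **Plunger:** Each of strokes 2 to 4 ended at about 27 N with the tool down at its stop. The first ended at about 15 N at the same depth. The plunger was fully released between strokes, and the final picture shows it all the way up.
- **Pin:** The pin top reads about 151 mm above the bench from its position in the side picture. That picture shows the dark ring above the collar with a thin sliver of steel below it. The fourth stroke gave no visible further rise, so the pin was already out after the third.
- **Surroundings:** The bottle, tube and tip box stand where they were in the final pictures. The gripper stayed well clear of the pin and vent button, and ended about 100 mm above the plunger, touching nothing.

No check failed. I saw a sideways force of about 10 N while pressing, which went away on release.

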